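# Zero the spindle tester and seat the keyed shaft

## Robot

A 6-joint arm with a two-finger parallel gripper is mounted at the origin on a cart in front of the work surface, level with it; the furniture and walls round the work are solid. World frame = base frame: x ahead of the robot, y to its left, z up, the work surface at z = 0. Lengths are in mm, angles in rad, forces in N, time in s.
With the tool pointing down it reaches from about 300 to 775 mm from the base axis. Payload 14.6 kg.
Tool frame: the origin (TCP) lies midway between the tips of the shut fingers; the grasp point (between the pads) lies manip.grasp_offset behind it (manip.grasp_offset is the distance from the TCP to the grasp point, in mm); z points along the fingers, y is the direction in which the jaws open and shut (so a half turn about z gives the same grasp; the last joint's range is limited). The gripper opens to 94 mm and grips with 3 to 60 N. Pads are 16 mm wide; open, the fingers measure 119 mm over their backs; the gripper's body (75 mm by 177 mm) begins 78 mm behind the grasp point.
Start: joints at [-1.278, 0.3, 1.521, -0, 1.321, -0.067], TCP at [193.64, -514.774, 170.946] pointing down, gripper open.
Joint ranges: [-3.03, 3.03], [-0.79, 2.21], [0.23, 2.52], [-1.04, 4.18], [0, 3.07], [-2.55, 2.55]. Speed limits (rad/s): [2.22, 2.22, 2.57, 3.14, 3.14, 3.14].

## Interface

Orientations are given as [roll, pitch, yaw] about the fixed x, y, z axes, in that order (R = Rz(yaw) Ry(pitch) Rx(roll)).
In Python, from cell import monitor, vision, order, manip gives the robot as it stands.
- The arm moves only by the shell command python3 -m jog 'ROWS' [FORCE]. ROWS is JSON, a list of rows, each a list of 7 numbers: the shift along the tool's x, y, z in cm, then the turn, a rotation vector about the tool's x, y, z in rad, then the opening in per cent of the stroke, from 0 (shut) to 100 (fully open). In form: [[tx, ty, tz, rx, ry, rz, jaw], ...]. A call has 1 to 8 rows; each row shifts and turns the commanded pose from where the row before left it, along the tool's axes as they then stand; what a row does not reach is not made up. A row lasts 1/10 s, in which the tool goes at most 50 mm and 8.59 degrees, less where a joint would pass 70% of its speed; a pose out of reach is approached as far as the arm can. A call is refused whole if a number of a shift passes 5 or a number of a turn 0.15, either way. A call with a gripper value outside its range is refused whole. The fingers move at their own pace and stop on an object; FORCE is the grip in N (left out, the last holds). Time passes only in rows, so rows that do not move let the fingers close. It gives the time, the measured TCP pose, the force and the opening at its end, in the units of the state.
- monitor.read_state(): the state, without advancing time (a new reading comes with each control period).
- vision.camera(name): name is "side" or "top"; returns a dict with "color" (400x640x3 uint8, blue, green, red), "fx", "fy", "cx", "cy" (pixels), "distortion" ([k1, k2, p1, p2, k3] as OpenCV has them; the pictures are not rectified), "cam_to_world" (4x4, takes a point from camera to world coordinates). Camera axes: x right, y down, z forward; pixel columns grow to the right and rows downward; lengths in mm; the calibration is good to about 2 mm. A picture is of the moment at which its call begins. There is no depth.
- order.sign_off(): hands the job in, once; it reports no verdict.
The state is a dict: "clock": time; "joints": joint angles; "qd": joint speeds; "effort": joint torques, N m; "eef_pos": TCP position; "eef_rot": TCP orientation; "wrist_force": force on the tool from outside, world axes, zero at the start; "moment": the same for the moment, N m; "finger_gap": finger opening in mm.
Only numpy, scipy, OpenCV 4.12 (cv2) and the standard library are available. Lean on these libraries where they do the work, as an engineer would, in place of code of your own. Each camera call takes 0.05 s, during which the arm holds its last target.

## Task

Take the keyed shaft out of its stand by its black grip, press the recessed zero button on the tester right down with the shaft's nose and let it spring back up. Then put the shaft into the tester's pulley hub, turn it until its key slips into the keyway, and push it fully home against the spring until its shoulder meets the hub. The program finishes there while holding: still gripping the shaft and keeping it pushed home; leave the marker, the round pot and the cutters alone.

Things in the scene. Friction and masses are not known exactly. Their poses are not given: they have to be found in the camera images.
- shaft: loose keyed shaft, 82 mm long, about 180 g, upright in its stand. Origin: centre of the nose tip (lower end), z up along the shaft. Round steel shank 14 mm in diameter to z = 36 mm, the last 5 mm at the tip tapering to 9 mm; key 5 mm wide, out to 11 mm from the axis towards +x, from z = 14 to 36 mm; round shoulder 34 mm in diameter, z = 36 to 40 mm; black grip above.
- grip (a point): middle of the shaft's black grip, 61 mm above the nose tip. The grip spans 40 to 82 mm above the tip, 34 mm along the shaft's x, 20 mm along y: take it across its ribbed sides (y), above the shoulder. A small pointer at its foot stands out to 25 mm from the axis towards the shaft's +x, above the key.
- stand: fixed aluminium block, 64 x 64 x 42 mm, origin at the centre of its underside, with an upright 26 mm hole right through in which the shaft stands, its shoulder resting on the block's top (so the nose tip is 6 mm above the worktop). The shaft lifts straight out.
- tester: fixed grey instrument, 120 mm (x) by 172 mm (y), flat deck 42 mm high; origin: centre of its underside. On the deck: the hub at y = +42 mm, the zero button at y = -42 mm. The hub's keyway points within 35 degrees either side of the tester's +x, differently each time; its angle is not reported: look, or feel for it by turning the shaft. The hub itself is stiff (0.5 N m).
- button_top (a point): centre of the zero button's top; moves with it. A grey cap 17 mm in diameter in a round recess 19 mm across, 6 mm below the rim of its 28 mm wide black bezel when up (cap 5 mm, rim 11 mm above the deck).
- zero_button (a joint): travel of the zero button: 0 up, 0.004 m fully down, sprung (1.6 N to start, 4.8 N fully down); it comes back up by itself.
- hub_mouth (a point): centre of the hub's mouth, on its flat top face 44 mm above the deck; a point of the tester, its axes are the tester's. The hub is an upright toothed aluminium pulley, 42 mm in diameter at the top, 51 mm over its flanges; bore 16 mm in diameter, with one keyway 7.5 mm wide, out to 12.5 mm from the axis, the whole depth of the hub. Where the keyway points: see tester.
- seat: sprung brass plunger 14 mm in diameter in the bore, reached only by the shaft. Origin: its underside, at deck height when up (its top is then 28 mm below the hub's mouth). The shaft presses it straight down: 4 N to start, 10 N at 8 mm, where the shoulder meets the hub's top face. It pushes the shaft back up if let go.
- shoulder (a point): centre of the underside of the shaft's shoulder, on the shaft's axis, 36 mm above the nose tip; fully home it lies at the hub's mouth.
- pen: loose black and white marker, 136 mm long, a bystander; origin at its middle.
- pot: loose small round pot, 46 mm in diameter, 22 mm high, a bystander; origin at the centre of its underside.
- cutters: loose side cutters, 123 mm long, a bystander; origin at the middle.
Mind the look-alikes: they are no part of the job. Of the things like the shaft, leave any that is pink, purple or turquoise; of the rest the smaller one is meant.

How it is judged (in metres and radians):
On the way, in this order (a step that is already met when the one before it is completed fails the run):
1. the zero button is pressed right down with the held shaft (value of joint zero_button above 0.003 m and contact force between shaft and zero_button above 0.5 N and contact force between the fingers and shaft above 1 N), for 0.1 s.
2. the button is let up again (value of joint zero_button below 0.0008 m and contact force between shaft and zero_button below 0.1 N), for 0.1 s.
3. the key has slipped into the hub's keyway (z of shaft in the frame of hub_mouth below -0.018 m and horizontal distance between shaft and hub_mouth below 0.004 m), for 0.1 s.
At the end, for the whole second after the job is handed in: The shaft is fully home in the hub: its shoulder within 1.8 mm of the hub's top face and centred within 2.8 mm, upright within 4 degrees; the shaft presses the sprung seat with more than 4 N, is still gripped by the fingers and at rest; the zero button is up (distance between shoulder and hub_mouth below 0.0028 m and z of shoulder in the frame of hub_mouth below 0.0018 m and angle between shaft's own z axis and vertical below 0.07 rad and contact force between shaft and seat above 4 N and contact force between the fingers and shaft above 2 N and value of joint zero_button below 0.0008 m and linear speed of shaft below 0.02 m/s); the arm keeps its last pose, push and grip.
It fails at once if a bystander (marker, pot or cutters) is moved more than 20 mm (distance of any of pen, pot, cutters from where it was at the start of the episode above 0.02 m).
It also fails if it takes over 54 s, if anything falls off the work surface, if the arm or the gripper's body presses on something with over 40 N, if the wrist force passes 120 N, or if a joint passes its speed limit or range.

## Working session

There is one attempt and no reset: what is moved stays moved. The work goes in short steps, Python scripts to look and compute and a shell command to move; the robot and the scene stay as the last step left them, time stands still between calls to the robot, and variables do not carry over. Pictures are saved under pics/ and viewed, and the job is handed in when it is done.

```bash
ls; mkdir -p pics
python3 - <<'E'
from cell import monitor, vision, order, manip
import cv2
print(monitor.read_state()); print(manip.grasp_offset)
for n in("side","top"):
    c=vision.camera(n); cv2.imwrite(f"pics/{n}0.png",c["color"]); print({k:v for k,v in c.items() if k!="color"})
E
```

```text
pics
{'clock': 0.0, 'joints': array([-1.27759244e+00,  3.00459401e-01,  1.52158620e+00, -9.62410849e-07,
        1.32070142e+00, -6.65933840e-02]), 'qd': array([ 0.00023459,  0.0004165 ,  0.00010832, -0.00023578,  0.00116686,
       -0.00021578]), 'effort': array([-1.22246729e-03, -5.31799150e+01, -3.52727330e+01,  7.07541802e-02,
        2.44479912e-02, -3.73739942e-05]), 'eef_pos': array([ 193.55843576, -514.48948035,  170.39060877]), 'eef_rot': array([-3.14044079e+00, -7.58859610e-05,  3.59797462e-01]), 'wrist_force': array([-0.52405568, -0.48567447,  0.52813821]), 'moment': array([-0.00308307, -0.00730399,  0.01049806]), 'finger_gap': 93.82039137298162}
18.8
{'fx': 500.3220103663104, 'fy': 500.3220103663104, 'cx': 327.86462955704815, 'cy': 185.0795138603814, 'distortion': array([-0.14784622,  0.        ,  0.        ,  0.        ,  0.        ]), 'cam_to_world': array([[-9.52743179e-01, -1.64226704e-01,  2.55558262e-01,
         2.19952729e+02],
       [-3.03697186e-01,  5.34210444e-01, -7.88915218e-01,
         1.01414330e+03],
       [-6.96094665e-03, -8.29245917e-01, -5.58840544e-01,
         7.09543266e+02],
       [ 0.00000000e+00,  0.00000000e+00,  0.00000000e+00,
         1.00000000e+00]])}
{'fx': 394.02996420733837, 'fy': 394.02996420733837, 'cx': 327.08266894165354, 'cy': 202.0103630733237, 'distortion': array([0.02964193, 0.        , 0.        , 0.        , 0.        ]), 'cam_to_world': array([[ 2.37118475e-02, -9.91236989e-01,  1.29949910e-01,
         3.95753303e+02],
       [-9.99595383e-01, -2.55504878e-02, -1.24997036e-02,
         1.43889392e+02],
       [ 1.57104521e-02, -1.29600939e-01, -9.91441768e-01,
         9.66765475e+02],
       [ 0.00000000e+00,  0.00000000e+00,  0.00000000e+00,
         1.00000000e+00]])}
```

View pics/side0.png

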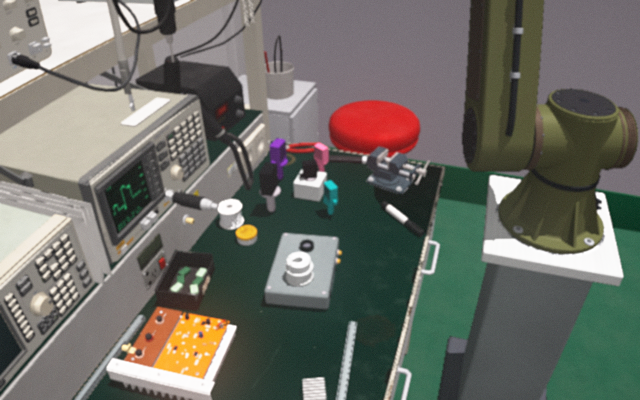

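View pics/top0.png

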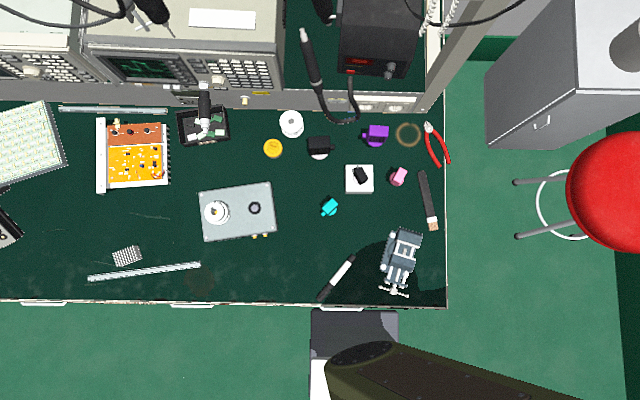

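The top view shows the stand with the black-gripped shaft at about (360,178). The tester is at (237,211), with the hub at (216,212) and the button at (254,208). The look-alikes are purple (376,134), pink (398,176), turquoise (329,207) and a bigger black one (319,145). The pen is at (336,278), the yellow pot at (272,148) and the cutters at (436,145). I'll zoom in next.

Run:
```python
import cv2
t=cv2.imread("pics/top0.png"); s=cv2.imread("pics/side0.png")
cv2.imwrite("pics/tz.png",cv2.resize(t[120:250,190:420],None,fx=3.4,fy=3.4,interpolation=cv2.INTER_CUBIC))
cv2.imwrite("pics/sz.png",cv2.resize(s[130:310,240:350],None,fx=3.3,fy=3.3,interpolation=cv2.INTER_CUBIC))
cv2.imwrite("pics/tz2.png",cv2.resize(t[155:200,335:385],None,fx=12,fy=12,interpolation=cv2.INTER_CUBIC))
cv2.imwrite("pics/tz3.png",cv2.resize(t[190:235,195:270],None,fx=10,fy=10,interpolation=cv2.INTER_CUBIC))
```

```text
(no output)
```

View pics/tz2.png

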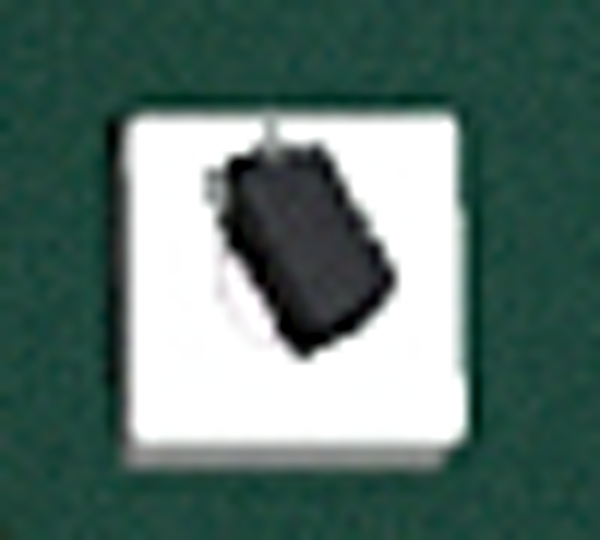

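View pics/tz3.png

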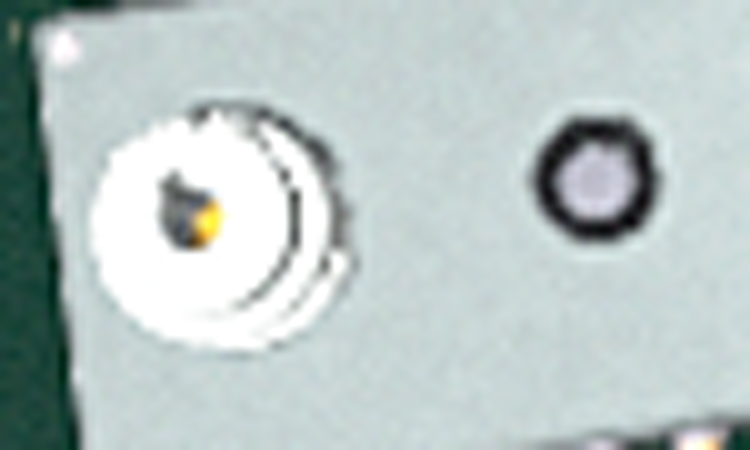

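View pics/sz.png

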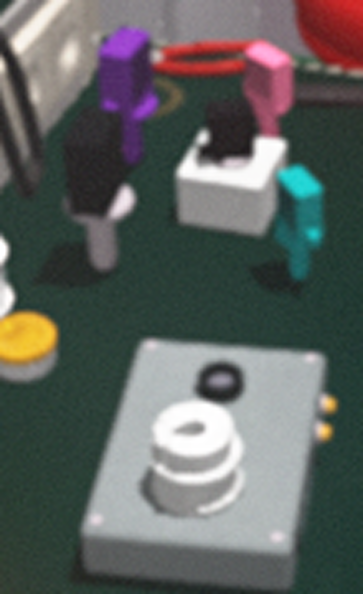

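View pics/tz.png

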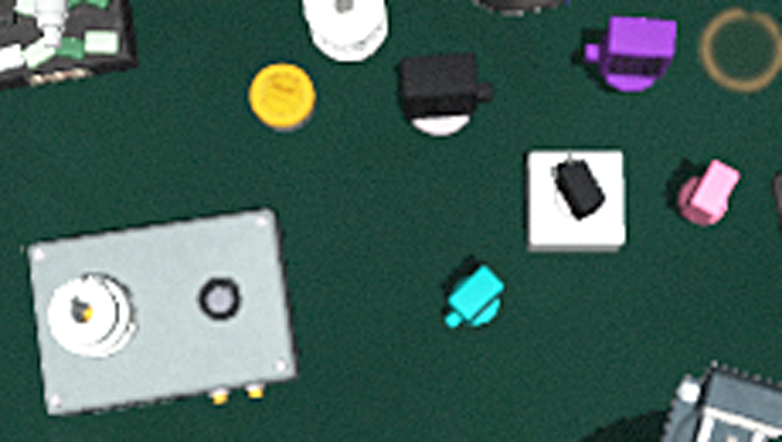

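```bash
python3 - <<'E'
import cv2
s=cv2.imread("pics/side0.png")
cv2.imwrite("pics/sz2.png",cv2.resize(s[150:210,285:345],None,fx=10,fy=10,interpolation=cv2.INTER_CUBIC))
cv2.imwrite("pics/sz3.png",cv2.resize(s[230:310,260:345],None,fx=7,fy=7,interpolation=cv2.INTER_CUBIC))
E
cat > h.py <<'E'
import numpy as np, cv2
CAM={}
def load():
    from cell import vision
    import pickle,os
    if not os.path.exists('cams.pkl'):
        pickle.dump({n:vision.camera(n) for n in('side','top')},open('cams.pkl','wb'))
    return pickle.load(open('cams.pkl','rb'))
C=load()
def K(n):
    c=C[n];return np.array([[c['fx'],0,c['cx']],[0,c['fy'],c['cy']],[0,0,1]])
def ray(n,px):
    c=C[n];p=cv2.undistortPoints(np.array([[px]],float),K(n),c['distortion'])[0,0]
    T=c['cam_to_world'];return T[:3,3],T[:3,:3]@np.array([p[0],p[1],1])
def onz(n,px,z):
    o,d=ray(n,px);return (o+d*(z-o[2])/d[2])[:2]
def proj(n,P):
    T=np.linalg.inv(C[n]['cam_to_world'])
    r,_=cv2.Rodrigues(T[:3,:3]);return cv2.projectPoints(np.array(P,float).reshape(-1,3),r,T[:3,3],K(n),C[n]['distortion'])[0][:,0]
E
```

```text
(no output)
```

View pics/sz2.png

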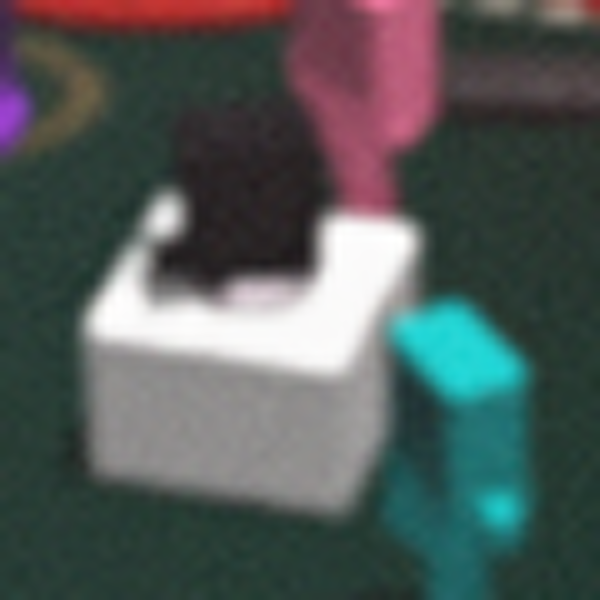

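View pics/sz3.png

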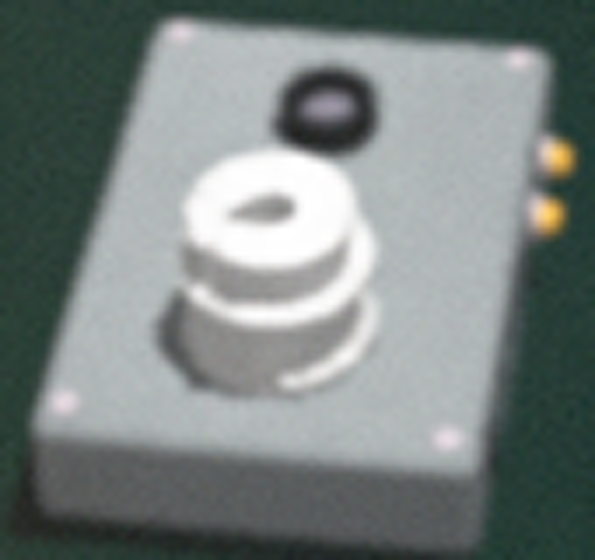

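Run:
```python
from h import *
from scipy.optimize import least_squares
t=lambda p,f,o:(p[0]/f+o[0],p[1]/f+o[1])
A=lambda L,f,o:[t(p,f,o) for p in L]
st_top=A([(125,112),(458,112),(468,443),(128,443)],12,(335,155))
st_side=A([(88,325),(345,378),(420,225)],10,(285,150))
te_top=A([(30,247),(270,210),(297,375),(48,412)],3.4,(190,120))
te_side=A([(33,435),(155,20),(550,50),(478,475)],7,(260,230))
for nm,n,L in(("stand","top",st_top),("stand","side",st_side),("tester","top",te_top),("tester","side",te_side)):
    print(nm,n,[onz(n,p,42).round(1).tolist() for p in L])
    if len(L)==4: print(np.mean([onz(n,p,42) for p in L],0).round(1))
# hub, button
hub_t=t((191,224),10,(195,190)); 
print("button rim z53 top",onz("top",t((597,180),10,(195,190)),53),"side",onz("side",t((328,107),7,(260,230)),53))
print("hub top z86 side",onz("side",t((270,208),7,(260,230)),86),"top",onz("top",t((190,222),10,(195,190)),86))
# grip top z=42+46-... grip top at 88
G=A([(222,165),(312,145),(395,280),(305,355)],12,(335,155)) 
print("grip top",[onz("top",p,88).round(1).tolist() for p in G])
```

```text
stand top [[609.2, 90.4], [611.0, 23.8], [544.0, 21.2], [542.3, 88.6]]
[576.6  56. ]
stand side [[607.1, 85.3], [540.7, 88.6], [544.2, 19.2]]
tester top [[531.4, 434.7], [561.9, 270.4], [447.3, 246.9], [418.1, 415.1]]
[489.7 341.8]
tester side [[529.2, 439.2], [562.4, 270.9], [445.4, 249.1], [414.2, 417.5]]
[487.8 344.2]
button rim z53 top [497.1421137  300.31377753] side [494.94997035 304.64707919]
hub top z86 side [482.08447537 382.87046989] top [481.7694753  384.52343753]
grip top [[588.8, 74.5], [593.1, 57.5], [567.5, 41.4], [552.7, 58.3]]
```

```bash
cat > fit.py <<'E'
from h import *
from scipy.optimize import minimize
t=cv2.imread("pics/top0.png"); s=cv2.imread("pics/side0.png")
def corners(x,y,a):
    c,sn=np.cos(a),np.sin(a);o=[]
    for z in(46,88):
        for u,v in((17,10),(-17,10),(-17,-10),(17,-10)):o.append((x+c*u-sn*v,y+sn*u+c*v,z))
    return o
def sil(n,p,S,off,shape):
    q=(proj(n,corners(*p))-off+0.5)*S
    m=np.zeros(shape,np.float32);cv2.fillConvexPoly(m,cv2.convexHull((q*16).astype(np.float32)).astype(np.int32),1,shift=4);return m
S=12
crop=t[155:200,335:385];g=cv2.resize(cv2.cvtColor(crop,6),None,fx=S,fy=S,interpolation=cv2.INTER_CUBIC).astype(float)
mask=(g<125).astype(np.float32);mask[:125]=0;mask[430:]=0;mask[:,:190]=0;mask[:,420:]=0
def cost(p):
    return np.abs(sil("top",(p[0],p[1],p[2]/50),S,np.array([335,155]),mask.shape)-mask).sum()
best=min((minimize(cost,[576+dx,56,a*50],method='Nelder-Mead',options=dict(initial_simplex=None,maxiter=300)) for dx in(-2,2) for a in(.4,.5,.65)),key=lambda r:r.fun)
p=best.x;print(p[0],p[1],np.degrees(p[2]/50),best.fun/mask.sum())
P=(p[0],p[1],p[2]/50)
import sys
for n,im,x0,y0,w,h,f in(("top",t,335,155,50,45,12),("side",s,285,150,60,60,10)):
    z=cv2.resize(im[y0:y0+h,x0:x0+w],None,fx=f,fy=f,interpolation=cv2.INTER_CUBIC)
    q=((proj(n,corners(*P))-[x0,y0]+.5)*f).astype(int)
    for k in range(4):
        cv2.line(z,q[k],q[(k+1)%4],(0,0,255),1);cv2.line(z,q[k+4],q[4+(k+1)%4],(0,255,0),1);cv2.line(z,q[k],q[k+4],(255,0,0),1)
    c,sn=np.cos(P[2]),np.sin(P[2])
    r=((proj(n,[(P[0]+25*c,P[1]+25*sn,48)])-[x0,y0]+.5)*f).astype(int)[0];cv2.circle(z,r,5,(255,0,255),1)
    cv2.imwrite(f"pics/ov_{n}.png",z)
a,b=cv2.imread("pics/ov_top.png"),cv2.imread("pics/ov_side.png")
m=np.zeros((600,1200,3),np.uint8);m[:540,:600]=a;m[:,600:]=b;cv2.imwrite("pics/ov.png",cv2.resize(m,(800,400)))
E
python3 fit.py
```

```text
578.9530181736797 58.536628412066605 26.99759670189245 0.1573781264117623
```

View pics/ov.png

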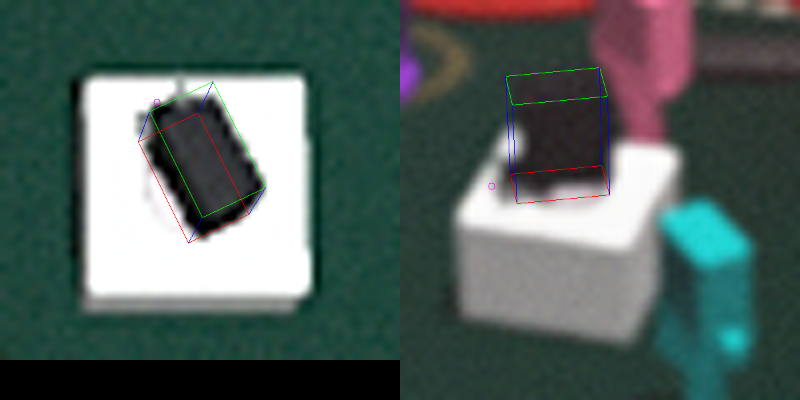

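```bash
cat >> h.py <<'E'
def delta(tx,ty,tz,yaw=None):
    from cell import monitor
    from scipy.spatial.transform import Rotation as Ro
    s=monitor.read_state();R=Ro.from_euler('xyz',s['eef_rot']).as_matrix()
    d=R.T@(np.array([tx,ty,tz])-s['eef_pos'])
    print('clk',round(s['clock'],2),'pos',s['eef_pos'].round(2),'rot',s['eef_rot'].round(4),'F',s['wrist_force'].round(2),'M',s['moment'].round(3),'gap',round(s['finger_gap'],1))
    print('tool delta cm',(d/10).round(3),'rz',None if yaw is None else round(-(yaw-s['eef_rot'][2]),3))
E
python3 -m jog '[[3.5,-2.5,0,0,0,0,50],[3.5,-2.5,0,0,0,0,50],[3.5,-2.5,0,0,0,0,50],[3.5,-2.5,0,0,0,0,50],[3.5,-2.5,0,0,0,0,50],[3.5,-2.5,0,0,0,0,50],[3.5,-2.5,0,0,0,0,50],[3.5,-2.5,0,0,0,0,50]]' 20
python3 -c "
from h import *
delta(577,58.5,150,np.radians(28))"
```

```text
clock: 1.0
eef_pos: [385.9, -227.4, 171.0]
eef_rot: [3.141, -0.0, 0.36]
wrist_force: [-0.1, -0.3, -0.3]
finger_gap: 47.2
clk 1.0 pos [ 385.94 -227.39  171.04] rot [ 3.1414e+00 -2.0000e-04  3.5970e-01] F [-0.05 -0.29 -0.34] M [ 0.053 -0.046 -0.007] gap 47.2
tool delta cm [ 27.945 -20.036   2.105] rz -0.129
```

```bash
python3 -m jog '[[3.5,-2.5,0,0,0,0,50],[3.5,-2.5,0,0,0,0,50],[3.5,-2.5,0,0,0,0,50],[3.5,-2.5,0,0,0,0,50],[3.5,-2.5,0,0,0,0,50],[3.5,-2.5,0,0,0,0,50],[3.5,-2.5,0,0,0,0,50],[3.5,-2.5,0,0,0,-0.129,50]]' 20
python3 -c "
from h import *
from cell import vision
delta(577,58.5,150,np.radians(28))
for n in('top','side'):
    cv2.imwrite('pics/a_%s.png'%n,vision.camera(n)['color'])
# keyway overlay
t=cv2.imread('pics/top0.png');s=cv2.imread('pics/side0.png')
out=[]
for n,im,x0,y0,f in(('top',t,203,198,14),('side',s,284,248,14)):
    z=cv2.resize(im[y0:y0+28,x0:x0+28],None,fx=f,fy=f,interpolation=cv2.INTER_CUBIC)
    h=np.array([481,384.3,86.])
    for r in(8,21):
        q=((proj(n,[h+[r*np.cos(a),r*np.sin(a),0] for a in np.linspace(0,6.28,40)])-[x0,y0]+.5)*f).astype(int)
        cv2.polylines(z,[q],True,(0,0,255),1)
    for d in(-24,10,22,34,45):
        a=np.radians(d);q=((proj(n,[h+[8*np.cos(a),8*np.sin(a),0],h+[12.5*np.cos(a),12.5*np.sin(a),0]])-[x0,y0]+.5)*f).astype(int)
        cv2.line(z,q[0],q[1],(255,0,0),1)
    out.append(z)
cv2.imwrite('pics/key.png',np.hstack(out))
"
```

```text
clock: 1.8
eef_pos: [577.6, 58.5, 170.8]
eef_rot: [-3.142, 0.0, 0.489]
wrist_force: [0.2, -0.7, 0.1]
finger_gap: 47.2
clk 1.8 pos [577.62  58.5  170.8 ] rot [-3.1415e+00  2.0000e-04  4.8950e-01] F [ 0.17 -0.7   0.09] M [-0.032  0.016 -0.008] gap 47.2
tool delta cm [-0.054 -0.029  2.08 ] rz 0.001
```

View pics/key.png

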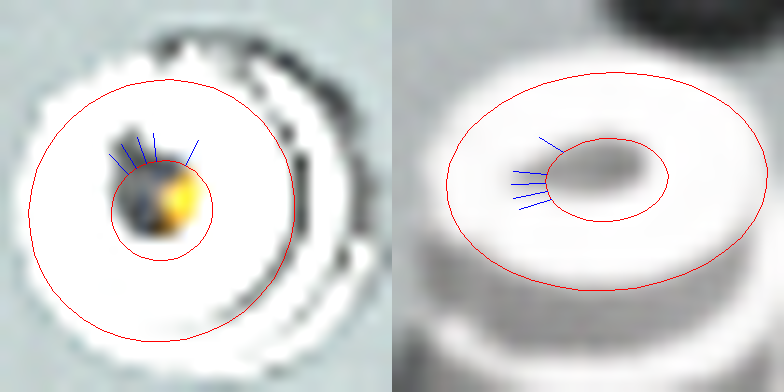

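View pics/a_side.png

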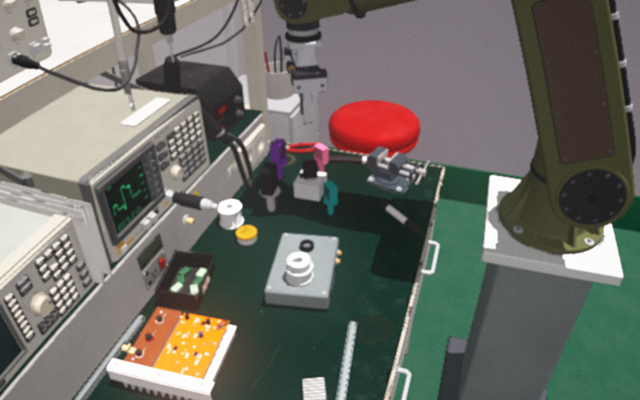

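The side view shows the arm over the stand at (310,185), clear of the look-alikes. The keyway reads about 25° in world yaw: its tip is at zoom (128,133) in the top view, up-left of the bore centre.

```bash
python3 -m jog '[[-0.06,-0.03,3,0,0,0,50],[0,0,3,0,0,0,50],[0,0,2.5,0,0,0,50],[0,0,2,0,0,0,50],[0,0,1.6,0,0,0,50],[0,0,0,0,0,0,50]]' 20
python3 -c "
from h import *
from cell import vision
delta(577,58.5,50,np.radians(28))
o=[]
c=vision.camera('side')['color'];t=vision.camera('top')['color']
o=[cv2.resize(c[150:210,285:345],(400,400),interpolation=2),cv2.resize(t[150:200,335:385],(400,400),interpolation=2)]
cv2.imwrite('pics/b.png',np.hstack(o))
"
```

```text
clock: 2.5
eef_pos: [574.7, 56.1, 47.9]
eef_rot: [-3.14, 0.004, 0.488]
wrist_force: [0.3, 0.6, 0.4]
finger_gap: 46.8
clk 2.5 pos [574.75  56.1   47.89] rot [-3.1399  0.0036  0.4876] F [0.34 0.59 0.43] M [ 0.026 -0.019  0.041] gap 46.8
tool delta cm [ 0.31  -0.107 -0.212] rz -0.001
```

View pics/b.png

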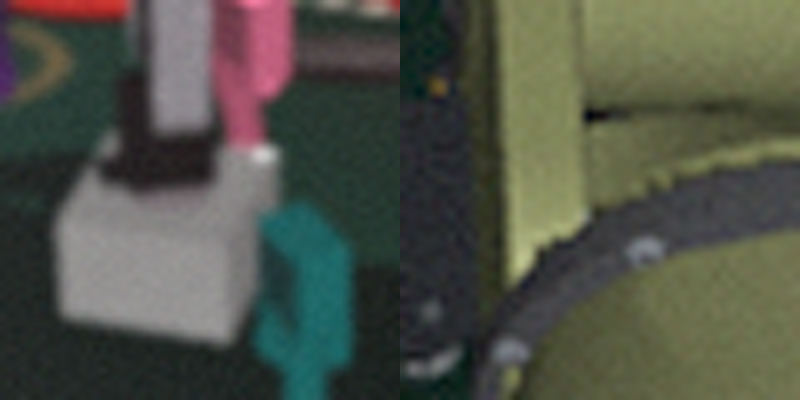

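The side view shows the near finger at (182,100), in front of the grip (120–215) and centred on it. I'll check that it has settled, then close.

```bash
python3 -c "
from h import *
delta(577,58.5,50,np.radians(28))"
python3 -m jog '[[0,0,0,0,0,0,0],[0,0,0,0,0,0,0],[0,0,0,0,0,0,0],[0,0,0,0,0,0,0]]' 30
python3 -m jog '[[0,0,0,0,0,0,0],[0,0,0,0,0,0,0],[0,0,0,0,0,0,0]]' 30
python3 -c "
from h import *
delta(577,58.5,50,np.radians(28))"
```

```text
clk 2.6 pos [576.3   56.36  50.47] rot [ 3.1415e+00 -1.0000e-04  4.8800e-01] F [0.23 0.27 0.13] M [-0.034 -0.055 -0.015] gap 47.1
tool delta cm [ 0.162 -0.156  0.047] rz -0.001
clock: 3.0
eef_pos: [576.5, 56.7, 50.4]
eef_rot: [3.141, -0.001, 0.489]
wrist_force: [0.3, -1.5, 1.5]
finger_gap: 19.4
clock: 3.3
eef_pos: [576.5, 56.7, 50.3]
eef_rot: [3.141, -0.001, 0.489]
wrist_force: [-0.4, -1.4, 5.2]
finger_gap: 19.4
clk 3.3 pos [576.53  56.68  50.29] rot [ 3.1412e+00 -6.0000e-04  4.8880e-01] F [-0.42 -1.39  5.24] M [-0.236  0.017 -0.037] gap 19.4
tool delta cm [ 0.127 -0.138  0.029] rz 0.0
```

```bash
python3 -m jog '[[0,0,-1,0,0,0,0],[0,0,-2,0,0,0,0],[0,0,-3,0,0,0,0],[0,0,-3,0,0,0,0],[0,0,-3,0,0,0,0],[0,0,0,0,0,0,0],[0,0,0,0,0,0,0]]' 30
python3 -c "
from h import *
from cell import vision
delta(496.5,301.7,170,0.489)
p=proj('side',[[576.5,56.7,126],[576.5,56.7,190]]);print(p)
x,y=p[0].astype(int);print(x,y)
c=vision.camera('side')['color'];t=vision.camera('top')['color']
q=proj('top',[[576.5,56.7,126]])[0].astype(int)
cv2.imwrite('pics/c.png',np.hstack([cv2.resize(c[y-50:y+30,x-40:x+40],(400,400),interpolation=2),cv2.resize(t[q[1]-40:q[1]+40,q[0]-40:q[0]+40],(400,400),interpolation=2)]))
"
```

```text
clock: 4.0
eef_pos: [576.0, 56.9, 169.8]
eef_rot: [-3.141, 0.0, 0.489]
wrist_force: [-0.5, -0.0, -2.5]
finger_gap: 19.2
clk 4.0 pos [576.04  56.85 169.76] rot [-3.1415e+00  1.0000e-04  4.8890e-01] F [-0.51 -0.04 -2.5 ] M [ 0.026  0.019 -0.057] gap 19.2
tool delta cm [ 4.4780e+00 -2.5352e+01 -2.1000e-02] rz -0.0
[[308.74142946 148.36607804]
 [307.97257374 123.9651736 ]]
308 148
```

View pics/c.png

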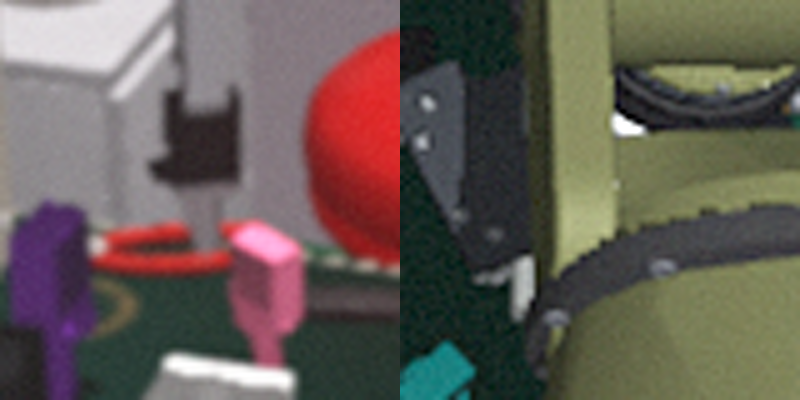

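The side view shows the shaft held upright by its grip. The nose is at zoom (205,250), within a pixel of where I predicted it, so it's centred at the TCP. Next I'll move over to the button.

```bash
python3 -m jog '[[0.5,-2.85,0,0,0,0,0],[0.66,-3.75,0,0,0,0,0],[0.66,-3.75,0,0,0,0,0],[0.66,-3.75,0,0,0,0,0],[0.66,-3.75,0,0,0,0,0],[0.66,-3.75,0,0,0,0,0],[0.66,-3.75,0,0,0,0,0],[0,0,0,0,0,0,0]]' 30
python3 -m jog '[[0,0,2.5,0,0,0,0],[0,0,2.5,0,0,0,0],[0,0,1.5,0,0,0,0],[0,0,0,0,0,0,0],[0,0,0,0,0,0,0]]' 30
python3 -c "
from h import *
from cell import vision
delta(496.5,301.7,104.5,0.489)
p=proj('side',[[496.5,301.7,60],[496.5,301.7,53]]);print(p)
x,y=p[0].astype(int);print(x,y)
c=vision.camera('side')['color'];t=vision.camera('top')['color']
q=proj('top',[[496.5,301.7,60]])[0].astype(int)
cv2.imwrite('pics/d.png',np.hstack([cv2.resize(c[y-50:y+30,x-40:x+40],(400,400),interpolation=2),cv2.resize(t[q[1]-40:q[1]+40,q[0]-40:q[0]+40],(400,400),interpolation=2)]))
"
```

```text
clock: 4.9
eef_pos: [494.5, 304.8, 168.3]
eef_rot: [-3.141, 0.003, 0.493]
wrist_force: [0.6, -0.3, -1.6]
finger_gap: 18.9
clock: 5.4
eef_pos: [496.6, 301.2, 104.8]
eef_rot: [3.142, 0.001, 0.489]
wrist_force: [-1.0, 0.1, -1.2]
finger_gap: 19.0
clk 5.4 pos [496.63 301.17 104.8 ] rot [3.1416e+00 9.0000e-04 4.8850e-01] F [-1.04  0.13 -1.16] M [ 0.018 -0.059  0.027] gap 19.0
tool delta cm [ 0.014 -0.052  0.03 ] rz -0.0
[[306.51060396 241.5455093 ]
 [306.62235655 244.21282772]]
306 241
```

View pics/d.png

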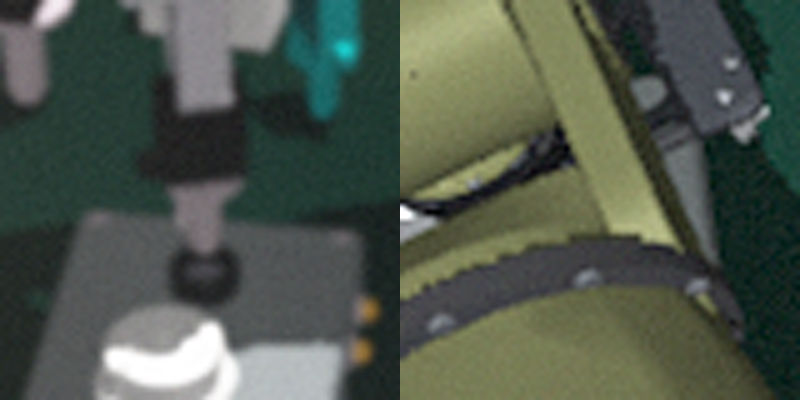

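The side view shows the nose at zoom (207,250) just above the black bezel at (205,273). The bezel looks 1–3 mm nearer the camera in y than expected, so I'll shift +2 mm in y and then go down with the force readout.

```bash
python3 -m jog '[[0.03,-0.18,0.4,0,0,0,0],[0,0,0.4,0,0,0,0],[0,0,0.3,0,0,0,0],[0,0,0,0,0,0,0]]' 30
python3 -c "
from h import *
delta(496,303,88,0.489)"
```

```text
clock: 5.9
eef_pos: [495.8, 303.1, 93.4]
eef_rot: [-3.142, 0.001, 0.489]
wrist_force: [0.8, -0.2, -1.4]
finger_gap: 19.4
clk 5.9 pos [495.77 303.14  93.4 ] rot [-3.1416e+00  9.0000e-04  4.8890e-01] F [ 0.81 -0.22 -1.42] M [-0.015  0.003  0.011] gap 19.4
tool delta cm [0.014 0.023 0.54 ] rz -0.0
```

```bash
python3 -m jog '[[0,0,0.2,0,0,0,0],[0,0,0.2,0,0,0,0],[0,0,0,0,0,0,0]]' 30
python3 -m jog '[[0,0,0.15,0,0,0,0],[0,0,0.15,0,0,0,0],[0,0,0,0,0,0,0],[0,0,0,0,0,0,0]]' 30
```

```text
clock: 6.2
eef_pos: [496.1, 303.3, 89.9]
eef_rot: [-3.142, -0.0, 0.489]
wrist_force: [-0.4, 0.2, 0.0]
finger_gap: 18.9
clock: 6.6
eef_pos: [496.2, 303.3, 87.2]
eef_rot: [3.142, -0.0, 0.489]
wrist_force: [0.7, 0.5, 3.5]
finger_gap: 19.1
```

```bash
python3 -m jog '[[0,0,0.1,0,0,0,0],[0,0,0,0,0,0,0],[0,0,0,0,0,0,0]]' 30
python3 -m jog '[[0,0,0.07,0,0,0,0],[0,0,0,0,0,0,0],[0,0,0,0,0,0,0]]' 30
```

```text
clock: 6.9
eef_pos: [496.6, 303.5, 87.0]
eef_rot: [3.142, -0.002, 0.489]
wrist_force: [-1.1, 0.1, 8.3]
finger_gap: 19.4
clock: 7.2
eef_pos: [496.9, 303.8, 86.8]
eef_rot: [3.142, -0.003, 0.489]
wrist_force: [-0.5, -0.2, 13.1]
finger_gap: 18.9
```

The button bottomed out: motion stopped at z=87 while the force climbed to 13 N. I'll lift off and go over the hub.

```bash
python3 -m jog '[[0,0,-0.5,0,0,0,0],[0,0,-1,0,0,0,0],[0,0,-1.5,0,0,0,0],[0,0,-1.5,0,0,0,0],[0,0,-1.5,0,0,0,0],[0,0,0,0,0,0,0],[0,0,0,0,0,0,0]]' 30
python3 -c "
from h import *
delta(481.5,384,140,0.489)"
```

```text
clock: 7.9
eef_pos: [495.8, 303.1, 144.8]
eef_rot: [-3.142, 0.001, 0.489]
wrist_force: [-0.0, -0.2, -1.9]
finger_gap: 19.0
clk 7.9 pos [495.82 303.13 144.79] rot [-3.1416e+00  5.0000e-04  4.8880e-01] F [-0.04 -0.2  -1.93] M [-0.045 -0.043 -0.033] gap 19.0
tool delta cm [ 2.533 -7.813  0.477] rz -0.0
```

```bash
python3 -m jog '[[0.63,-1.95,0,0,0,0,0],[0.63,-1.95,0,0,0,0,0],[0.63,-1.95,0,0,0,0,0],[0.64,-1.96,0,0,0,0,0],[0,0,0.5,0,0,0,0],[0,0,0,0,0,0,0],[0,0,0,0,0,0,0]]' 30
python3 -c "
from h import *
from cell import vision
delta(481.5,384,140,0.489)
p=proj('side',[[481.5,384,96],[481.5,384,86]]);print(p)
x,y=p[0].astype(int);print(x,y)
c=vision.camera('side')['color']
cv2.imwrite('pics/e.png',cv2.resize(c[y-30:y+20,x-30:x+30],(720,600),interpolation=2))
"
```

```text
clock: 8.6
eef_pos: [481.7, 383.2, 139.5]
eef_rot: [3.141, 0.001, 0.488]
wrist_force: [0.2, -0.3, -1.7]
finger_gap: 19.0
clk 8.6 pos [481.66 383.18 139.53] rot [3.1412e+00 1.4000e-03 4.8830e-01] F [ 0.17 -0.32 -1.73] M [ 0.018 -0.047 -0.017] gap 19.0
tool delta cm [ 0.024 -0.08  -0.047] rz -0.001
[[298.42740915 256.10872557]
 [298.65595751 260.17851162]]
298 256
```

View pics/e.png

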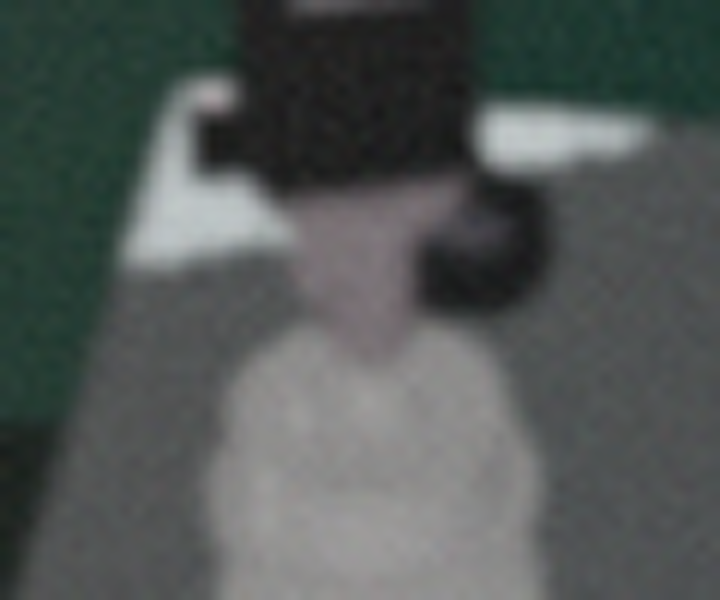

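The side view shows the nose at (375,350), over the hub, whose centre is at about column 370. I'll go down into the bore.

```bash
python3 -m jog '[[0.02,-0.06,0.4,0,0,0,0],[0,0,0.5,0,0,0,0],[0,0,0.4,0,0,0,0],[0,0,0,0,0,0,0]]' 30
python3 -c "
from h import *
delta(481.5,384,118,0.489)"
```

```text
clock: 9.05
eef_pos: [481.3, 384.4, 126.4]
eef_rot: [3.141, 0.001, 0.489]
wrist_force: [0.5, -0.2, -1.1]
finger_gap: 19.3
clk 9.05 pos [481.35 384.38 126.37] rot [3.1414e+00 1.3000e-03 4.8860e-01] F [ 0.49 -0.24 -1.12] M [ 0.002 -0.018 -0.004] gap 19.3
tool delta cm [-0.003  0.041  0.837] rz -0.0
```

```bash
python3 -m jog '[[0,0,0.2,0,0,0,0],[0,0,0.2,0,0,0,0],[0,0,0,0,0,0,0]]' 30
python3 -m jog '[[0,0,0.2,0,0,0,0],[0,0,0.2,0,0,0,0],[0,0,0,0,0,0,0]]' 30
python3 -c "
from h import *
delta(481.5,384,118,0.489)"
```

```text
clock: 9.35
eef_pos: [481.5, 384.7, 123.0]
eef_rot: [-3.142, 0.0, 0.489]
wrist_force: [-0.3, 0.3, -2.7]
finger_gap: 19.6
clock: 9.65
eef_pos: [481.5, 384.6, 118.9]
eef_rot: [3.141, 0.001, 0.489]
wrist_force: [0.3, -0.3, -1.0]
finger_gap: 19.1
clk 9.65 pos [481.48 384.6  118.89] rot [3.1415e+00 5.0000e-04 4.8880e-01] F [ 0.27 -0.32 -0.97] M [-0.006  0.019 -0.013] gap 19.1
tool delta cm [-0.027  0.054  0.089] rz -0.0
```

```bash
python3 -m jog '[[0,0,0.15,0,0,0,0],[0,0,0.15,0,0,0,0],[0,0,0,0,0,0,0]]' 30
python3 -m jog '[[0,0,0.15,0,0,0,0],[0,0,0.0,0,0,0,0],[0,0,0,0,0,0,0]]' 30
python3 -c "
from h import *
delta(481.5,384,118,0.489)"
```

```text
clock: 9.95
eef_pos: [481.5, 384.6, 116.0]
eef_rot: [3.142, 0.0, 0.489]
wrist_force: [-0.2, -0.4, -1.7]
finger_gap: 19.2
clock: 10.25
eef_pos: [481.6, 384.7, 114.7]
eef_rot: [3.142, 0.0, 0.489]
wrist_force: [0.5, 0.7, -1.7]
finger_gap: 18.9
clk 10.25 pos [481.6  384.71 114.74] rot [3.1416 0.     0.4888] F [ 0.53  0.66 -1.73] M [-0.029  0.007  0.036] gap 18.9
tool delta cm [-0.042  0.058 -0.326] rz -0.0
```

```bash
python3 -m jog '[[0,0,0.15,0,0,0,0],[0,0,0.0,0,0,0,0],[0,0,0,0,0,0,0]]' 30
python3 -m jog '[[0,0,0.15,0,0,0,0],[0,0,0.0,0,0,0,0],[0,0,0,0,0,0,0]]' 30
python3 -m jog '[[0,0,0.15,0,0,0,0],[0,0,0.0,0,0,0,0],[0,0,0,0,0,0,0]]' 30
```

```text
clock: 10.55
eef_pos: [481.6, 384.7, 113.2]
eef_rot: [-3.142, 0.0, 0.489]
wrist_force: [-0.3, -0.0, -2.4]
finger_gap: 19.1
clock: 10.85
eef_pos: [481.6, 384.7, 111.7]
eef_rot: [-3.142, 0.0, 0.489]
wrist_force: [-0.0, -0.9, -1.7]
finger_gap: 18.9
clock: 11.15
eef_pos: [481.6, 384.7, 110.2]
eef_rot: [3.142, 0.0, 0.489]
wrist_force: [-0.4, 0.5, -1.6]
finger_gap: 19.3
```

No contact, and the nose is already about 20 mm down the bore, so the key is in the keyway. I'll continue towards the seat with a firmer grip.

```bash
python3 -m jog '[[0,0,0.2,0,0,0,0],[0,0,0.2,0,0,0,0],[0,0,0.2,0,0,0,0],[0,0,0,0,0,0,0],[0,0,0,0,0,0,0]]' 45
python3 -m jog '[[0,0,0.2,0,0,0,0],[0,0,0.2,0,0,0,0],[0,0,0,0,0,0,0]]' 45
python3 -m jog '[[0,0,0.2,0,0,0,0],[0,0,0.1,0,0,0,0],[0,0,0,0,0,0,0]]' 45
python3 -c "
from h import *
delta(481.5,384,94,0.489)"
```

```text
clock: 11.65
eef_pos: [481.6, 384.7, 104.2]
eef_rot: [-3.142, 0.0, 0.489]
wrist_force: [0.2, 0.7, -2.1]
finger_gap: 19.2
clock: 11.95
eef_pos: [481.8, 384.8, 100.5]
eef_rot: [-3.141, -0.001, 0.489]
wrist_force: [-0.6, -1.0, 3.9]
finger_gap: 18.7
clock: 12.25
eef_pos: [481.8, 384.8, 97.5]
eef_rot: [-3.141, -0.001, 0.489]
wrist_force: [-0.5, -0.1, 5.2]
finger_gap: 18.6
clk 12.25 pos [481.77 384.82  97.49] rot [-3.1415e+00 -6.0000e-04  4.8870e-01] F [-0.49 -0.11  5.24] M [-0.038  0.005 -0.009] gap 18.6
tool delta cm [-0.062  0.059  0.349] rz -0.0
```

```bash
python3 -m jog '[[0,0,0.2,0,0,0,0],[0,0,0.1,0,0,0,0],[0,0,0,0,0,0,0],[0,0,0,0,0,0,0]]' 45
python3 -m jog '[[0,0,0.1,0,0,0,0],[0,0,0,0,0,0,0],[0,0,0,0,0,0,0]]' 45
python3 -m jog '[[0,0,0.1,0,0,0,0],[0,0,0,0,0,0,0],[0,0,0,0,0,0,0]]' 45
```

```text
clock: 12.65
eef_pos: [481.9, 384.9, 94.9]
eef_rot: [-3.141, -0.001, 0.489]
wrist_force: [-0.7, -0.1, 6.9]
finger_gap: 18.9
clock: 12.95
eef_pos: [482.1, 385.0, 94.2]
eef_rot: [-3.141, -0.002, 0.489]
wrist_force: [-0.8, 0.0, 9.3]
finger_gap: 18.6
clock: 13.25
eef_pos: [482.4, 385.1, 94.2]
eef_rot: [-3.141, -0.003, 0.489]
wrist_force: [-1.8, -2.1, 16.1]
finger_gap: 18.5
```

Motion stopped at z=94.2, within 0.2 mm of the predicted home position, while the force jumped from 9 to 16 N. I'll check with a picture and a hold.

```bash
python3 -m jog '[[0,0,0,0,0,0,0],[0,0,0,0,0,0,0],[0,0,0,0,0,0,0],[0,0,0,0,0,0,0],[0,0,0,0,0,0,0]]' 45
python3 -c "
from h import *
from cell import vision
x,y=298,258
c=vision.camera('side')['color']
cv2.imwrite('pics/f.png',cv2.resize(c[y-40:y+20,x-36:x+36],(720,600),interpolation=2))
"
```

```text
clock: 13.75
eef_pos: [482.4, 385.1, 94.2]
eef_rot: [-3.141, -0.003, 0.489]
wrist_force: [-2.1, -3.0, 17.3]
finger_gap: 18.9
```

View pics/f.png

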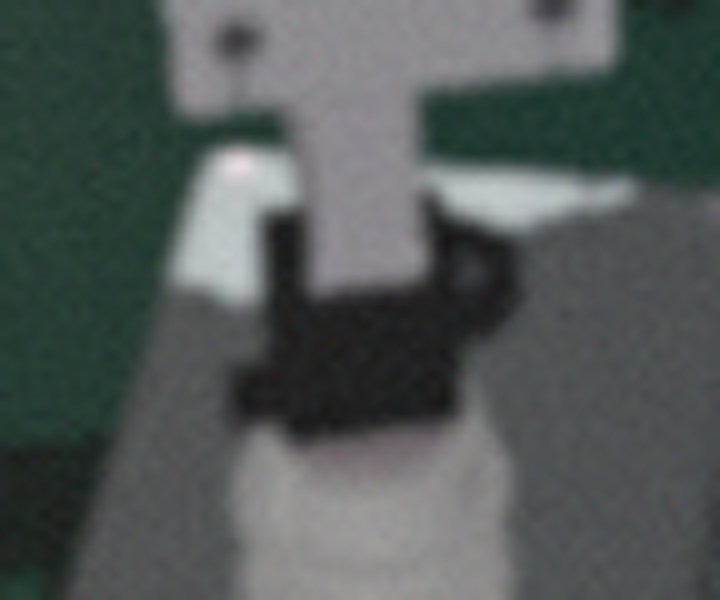

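The side view shows the black grip with its shoulder, at about (370,440), flat on the hub's top face. It is upright, the fingers are still on the grip, and the pointer is to the left at (250,390). The forces are steady, so I'll hand it in.

```bash
python3 -c "
from h import *
from cell import order
delta(481.5,384,94,0.489)
print(order.sign_off())"
```

```text
clk 13.8 pos [482.38 385.12  94.21] rot [-3.1414e+00 -3.0000e-03  4.8880e-01] F [-1.16 -2.3  15.92] M [-0.446  0.37   0.06 ] gap 18.7
tool delta cm [-0.13   0.057  0.021] rz -0.0
the job is handed in; nothing more can be done
None
```

The shaft is fully home in the pulley hub, still gripped and pushed down, and I handed the job in at 13.8 s. `order.sign_off()` reports no verdict, so success rests on the checks below.

- **Button:** I took the shaft from the stand by its grip and pressed the zero button until it bottomed out at 13 N. I then lifted clear; the force went back to the shaft's own weight.
- **Keyway:** I read it in the pictures at about 25° in world yaw. The shaft was gripped at 28°, and the key went in without contact and without needing a turn.
- **Last checks:** The TCP stopped at z = 94.2 mm, against a predicted 94, and the upward force held steady at 16–17 N. The tool was upright within 0.003 rad and the fingers were 18.7 mm apart on the grip. The last side picture shows the shoulder flat on the hub.
- **Open points:**
    - There is a small residual side load of about 2–3 N.
    - In the pictures the visible finger ends sit higher on the grip than I expected. The heights at which I felt contact match the planned grasp to within about half a millimetre, so I did not act on it.
    - I did not check separately that the marker, pot and cutters stayed put, but the arm never touched or came near them.

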